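# Set the toe stop of the shoe gauge to the tall pin's notch

## Robot

A 6-joint arm with a two-finger parallel gripper is mounted at the origin on the work surface. World frame = base frame: x ahead of the robot, y to its left, z up, the work surface at z = 0. Lengths are in m, angles in rad, forces in N, time in s.
With the tool pointing down it reaches from about 0.375 to 0.9 m from the base axis. Payload 3.1 kg.
Tool frame: the origin (TCP) lies on the centre line of the jaws, within the pads' length; the fingertips stand 25 mm ahead of it and the grasp point (between the pads) lies 6 mm ahead of it; z points along the fingers, y is the line along which they close (so a half turn about z gives the same grasp; the last joint's range is limited). The gripper opens to 85 mm and grips with 20 to 120 N. Pads are 22 mm wide; open, the fingers measure 114 mm over their backs; the gripper's body (76 mm by 85 mm) begins 54 mm behind the grasp point. The pads swing forward as they close: fully open they stand 13 mm farther back than shut.
Start: joints at [-1.431, 0.527, 1.433, -0, 1.181, -0.178], TCP at [0.196, -0.593, 0.256] pointing down, gripper open.
Joint ranges: [-3.08, 3.08], [-0.75, 2.2], [0.22, 2.44], [-1.43, 4.57], [0, 2.65], [-2.85, 2.85]. Speed limits (rad/s): [2.79, 2.79, 3.14, 3.14, 3.14, 3.14].

## Interface

Orientations are given as a rotation vector (axis times angle).
In Python, from plant import readout, camera, camera_params, bot, nets gives the robot as it stands. The module is installed in compiled form; this text tells all that it offers.
- The arm moves only by the tool move_arm, never from a script. Its argument "increments" is one flat list of numbers, 7 for each row, row after row: the shift along the world's x, y, z in mm, then the turn, a rotation vector about the world's x, y, z in rad, then the opening in per cent of the stroke, from 0 (shut) to 100 (fully open). A call has 1 to 5 rows; each row is the pose to reach, as a shift and turn from the pose commanded when the call began; what a row does not reach only later rows make up. A row lasts 1/12 s, in which the tool goes at most 41.7 mm and 7.16 degrees, less where a joint would pass 70% of its speed; a pose out of reach is approached as far as the arm can. A call with a gripper value outside its range is refused whole. The fingers move at their own pace and stop on an object; "force" is the grip in N (left out, the last holds). Time passes only in rows, so rows that repeat a pose let the fingers close. It gives the time, the measured TCP pose, the force, the opening and the grip force at its end, in the units of the state.
- readout.get_state(): the state, without advancing time (a new reading comes with each control period).
- camera(name): name is "scene" or "top" or "wrist"; returns the picture (400x640x3 uint8, red, green, blue); there is no depth.
- camera_params(name): a dict with "vertical_fov" (degrees; the focal length in pixels is half the picture's height over the tangent of half this angle, whatever the lens; pixels are square), "cx", "cy" (the principal point, pixels), "origin" and "orientation" of the camera in the world. Camera axes: x right, y down, z forward; pixel columns grow to the right and rows downward; lengths in m; the calibration is good to about 2 mm. The wrist camera is an equidistant fisheye: a pixel r from the principal point sees the ray r / f radians off the axis. A picture is of the moment at which its call begins: read the wrist's pose just before it. camera_params takes no time and is no camera call; for the wrist camera it gives the pose at the moment of the call.
- bot.hand_in(): hands the job in; it is judged then, once.
Trained networks look in the newest picture that a camera, given by its name, has taken for a name from the list of things; names that differ only in an ending like _2 or _b are one class to them, and where a whole thing is asked for, a point or a joint stands for the part that bears it (a point fixed in the world has none). Each returns a list of dicts, best first, with "confidence" (0 to 1); they miss things now and then, are a little off and sometimes report something else, mostly with a low value. They report only what shows in the picture. A call takes as long as a camera call.
- nets.look_for(name, camera): "box" ([left, top, width, height] in pixels, round what is visible of it).
The state is a dict: "clock": time; "q": joint angles; "dq": joint speeds; "tau": joint torques, N m; "position": TCP position; "tool_rot": TCP orientation; "contact_force": force on the tool from outside, world axes, zero at the start; "ft_torque": the same for the moment, N m; "grip_width": finger opening in m; "grip_force": force on a finger pad.
Only numpy, scipy, OpenCV 4.12 (cv2) and the standard library are available. Lean on these libraries where they do the work, as an engineer would, in place of code of your own. Each camera call takes 0.05 s, during which the arm holds its last target. There are 200 camera calls.

## Task

On the cobbler's bench, push the toe stop along the rail of the shoe-length gauge with a fingertip until it drops into the notch opposite the tall pin, and leave it seated there. Only push it: do not lift it off its rail, and leave the jar, the tin and the brush where they are.

Things in the scene. Friction and masses are not known exactly. Their poses are not given: they have to be found in the camera images.
- gauge: Shoe-length gauge fixed to the bench: wooden board 18 mm thick, x -70 to +70, y -260 to +140 mm in this frame; origin on the bench surface, z up. Heel block near the -y end: centre x -18, y -235, top at 68 mm. Aluminium rail along y, 24 mm wide, centred on x = +20 mm, top 36 mm above the bench; four V notches across it at y = -85, -45, +45, +85 mm, 17 mm wide at the mouth, 5 mm deep.
- toe_stop: Black stop sliding along the rail (gauge y -108 to +108 mm), axes as the gauge's. Origin at the tip of its round foot, 36 mm above the bench on plain rail. Grip block over the rail 34 (x) by 24 mm (y), z 6 to 40 mm. Toe plate 8 mm thick in y, x -17 to -77, z -10 to +30 mm. Starts between the 2nd and 3rd notch.
- stop_index (a point): Point fixed to the toe stop, 40 mm to its +x side and level in y with its centre, in line with its small steel index; when the stop sits in a notch this point lies on the axis of the pin opposite that notch, seen from above.
- stop_grip (a point): Centre of the top face of the toe stop's grip block, 76 mm above the bench on the plain rail.
- stop_lift (a joint): Height of the stop on its rail, m: 0 on plain rail, about -0.0045 with its foot in a notch, above 0 when pulled up (up to 0.03). A spring holds it down: it slides along plain rail with 1 to 2 N, snaps the last few mm into a notch by itself (the push force dips), and 7 to 14 N push it out of a notch again, either way.
- tall_pin: Tall steel pin, 8 mm diameter, 46 mm tall with a 16 mm disc head, fixed upright in the board; origin on its axis at the board's top (18 mm above the bench). Four pins stand in a row at gauge x = +60 mm, 40 mm beyond the rail's centre line, one opposite each notch; the tall one may be at any of the four.
- stub_pin1: Short steel pin, 8 mm diameter, 8 mm tall, opposite another notch. Origin at its foot on the board.
- stub_pin2: Short steel pin, as stub_pin1.
- stub_pin3: Short steel pin, as stub_pin1.
- glue_jar: Loose amber jar with black cap, 56 mm diameter, 75 mm tall, near the gauge's +x side. Origin at the centre of its underside.
- polish_tin: Loose flat round tin, 76 mm diameter, 26 mm tall, near the gauge's +x side. Origin at the centre of its underside.
- shoe_brush: Loose shoe brush, 50 x 130 x 40 mm, near the gauge's -x side, long along its own y. Origin at the centre of its underside.

How it is judged:
By the outcome, as a careful person would: the job done as asked, in the order asked, and still so for the second after the job is handed in, with the robot touching nothing.
It also fails if it takes over 40 s, if anything falls off the work surface, if the arm or the gripper's body presses on something with over 40 N, if the wrist force passes 120 N, or if a joint passes its speed limit or range.

## Working session

There is one attempt and no reset: what is moved stays moved. The work goes in short steps, Python scripts to look and compute and a tool call to move; the robot and the scene stay as the last step left them, time stands still between calls to the robot, and variables do not carry over. Pictures are saved under pics/ and viewed, at most 10 in all, crops included, and the job is handed in when it is done.

Besides the shell and the picture viewer there is one more tool, called after "Emit:" as name(argument=value, ...) on one line, values as JSON. move_arm: Moves the arm, as the interface text tells. Its arguments: {"type":"object","properties":{"increments":{"type":"array","items":{"type":"number"}},"force":{"type":"number"}},"required":["increments"]}

```bash
mkdir -p pics; cat > h.py <<'E'
import numpy as np, cv2
from plant import readout, camera, camera_params, bot, nets
from scipy.spatial.transform import Rotation as R
def Rm(o):
    o=np.array(o,float)
    return o if o.shape==(3,3) else (R.from_rotvec(o).as_matrix() if o.size==3 else R.from_quat(o).as_matrix())
def ray(p,u,v,fish=False):
    f=200/np.tan(np.radians(p["vertical_fov"])/2)
    x,y=(u-p["cx"]),(v-p["cy"])
    if fish:
        r=np.hypot(x,y);t=r/f;d=np.array([np.sin(t)*x/max(r,1e-9),np.sin(t)*y/max(r,1e-9),np.cos(t)])
    else: d=np.array([x/f,y/f,1])
    return np.array(p["origin"]),Rm(p["orientation"])@d
def at(p,u,v,z,fish=False):
    o,d=ray(p,u,v,fish); return o+d*(z-o[2])/d[2]
def proj(p,X):
    f=200/np.tan(np.radians(p["vertical_fov"])/2)
    c=Rm(p["orientation"]).T@(np.array(X)-p["origin"]); return c[0]/c[2]*f+p["cx"],c[1]/c[2]*f+p["cy"]
E
python3 - <<'E'
from h import *
for c in ["top","scene"]:
    im=camera(c); p=camera_params(c); print(c,p)
    for n in ["toe_stop","tall_pin","stub_pin1","glue_jar","polish_tin","shoe_brush","gauge"]:
        for d in nets.look_for(n,c)[:4]:
            b=d["box"]; print(n,np.round(b,0),round(d["confidence"],2))
    cv2.imwrite(f"pics/{c}0.png",im[:,:,::-1])
print(readout.get_state())
E
```

```text
top {'vertical_fov': 44.23817159262062, 'cx': 325.7620445190232, 'cy': 195.80608627704967, 'origin': array([0.43959609, 0.05578459, 0.95295126]), 'orientation': array([-2.17539869,  2.13985873, -0.18300476])}
toe_stop [319. 194.  16.  53.] 0.58
toe_stop [263. 125.  29.  35.] 0.39
toe_stop [370. 185.   4.   6.] 0.29
tall_pin [369. 187.   8.   4.] 0.39
glue_jar [260. 124.  32.  38.] 0.71
polish_tin [376. 135.  39.  38.] 0.84
shoe_brush [270. 266.  73.  47.] 0.63
gauge [247. 179. 214.  90.] 0.92
scene {'vertical_fov': 47.69466714017686, 'cx': 312.9360084090434, 'cy': 204.28825958548225, 'origin': array([1.08155669, 0.25691017, 0.50640518]), 'orientation': array([-1.36871735, -2.04757298,  0.99767254])}
toe_stop [301. 177.  30.  46.] 0.84
tall_pin [249. 198.  11.  25.] 0.54
polish_tin [184. 226.  49.  41.] 0.84
shoe_brush [328. 154.  72.  47.] 0.93
gauge [171. 138. 241. 137.] 0.85
{'clock': 0.8, 'q': array([-1.43053362e+00,  5.27476712e-01,  1.43268099e+00,  6.22267886e-06,
        1.18139793e+00, -1.78506262e-01]), 'dq': array([ 2.04775452e-04, -2.58580098e-03,  1.21875477e-03,  8.05731438e-05,
        7.53321964e-04,  2.45369237e-04]), 'tau': array([-3.98366974e-04, -4.42259145e+01, -1.78415787e+01, -3.76406606e-04,
        5.29993304e-04,  8.76581879e-06]), 'position': array([ 0.19589778, -0.59349377,  0.25633079]), 'tool_rot': array([3.10173740e+00, 4.98594265e-01, 7.92930207e-06]), 'contact_force': array([-0.2762495 , -0.25194038,  0.30633062]), 'ft_torque': array([-0.03301071, -0.01380464,  0.05449564]), 'grip_force': 0.0, 'grip_width': 0.08536479021319282}
```

View pics/top0.png

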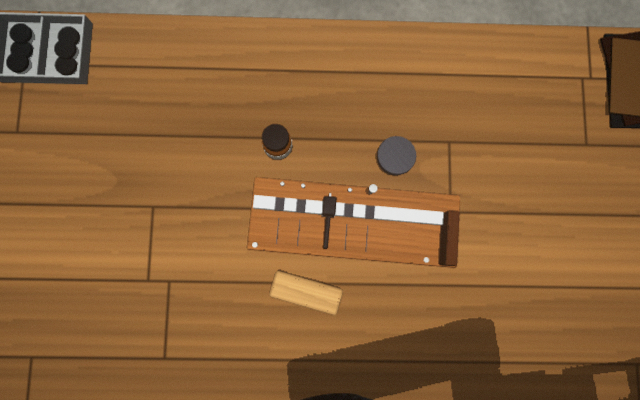

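View pics/scene0.png

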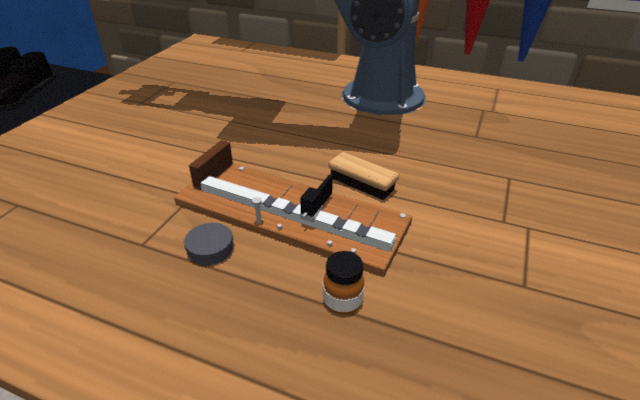

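The top view shows the tall pin's head at (373,188), opposite the notch nearest the heel (y -85). The stop is at (329,206), and the stub pins are at (349,190), (303,186) and (282,184). The scene view agrees. Next I'll fit the gauge pose.

```bash
python3 - <<'E'
from h import *
from scipy.optimize import least_squares
p=camera_params("top")
obs=[(255,178.5,-70*0+70,140,18),(461,196,70,-260,18),(457,267,-70,-260,18),(247.5,249,-70,140,18),
(373,188,60,-85,64),(349.5,190,60,-45,26),(303.5,186,60,45,26),(282,184,60,85,26)]
def f(t):
    r=[]
    for u,v,x,y,z in obs:
        c,s=np.cos(t[2]),np.sin(t[2]); x/=1e3;y/=1e3
        a=proj(p,[t[0]+c*x-s*y,t[1]+s*x+c*y,z/1e3]); r+=[a[0]-u,a[1]-v]
    return r
s=least_squares(f,[.44,.05,0],loss="soft_l1"); t=s.x; print(t,np.round(f(t),1))
c,sn=np.cos(t[2]),np.sin(t[2])
g=lambda P:np.round([c*(P[0]-t[0])+sn*(P[1]-t[1]),-sn*(P[0]-t[0])+c*(P[1]-t[1])],4)
print("stop grip in gauge",g(at(p,329.5,206,.076)))
for y in (0,40,60,-58,-85): print(y,np.round([t[0]+c*.02-sn*y/1e3,t[1]+sn*.02+c*y/1e3],4))
im=cv2.imread("pics/top0.png")
cv2.imwrite("pics/c1.png",cv2.resize(im[165:280,235:475],None,fx=3.3,fy=3.3,interpolation=cv2.INTER_CUBIC))
E
```

```text
[ 0.53033019  0.03642951 -0.06842198] [-0.5 -1.4 -0.2 -1.   0.6  0.8 -0.8  1.   0.4  0.5  0.6 -0.2 -0.4 -0.2
  0.2 -0. ]
stop grip in gauge [ 0.0193 -0.0072]
0 [0.5503 0.0351]
40 [0.553 0.075]
60 [0.5544 0.0949]
-58 [ 0.5463 -0.0228]
-85 [ 0.5445 -0.0497]
```

View pics/c1.png

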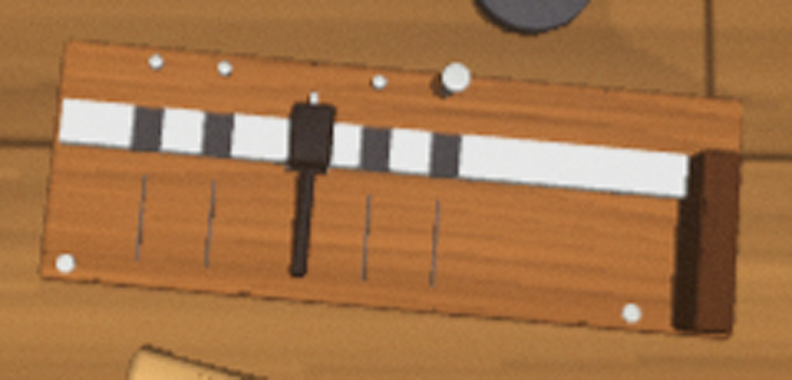

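The picture confirms it: the tall pin, with its large head, is opposite the heel-side notch at y -85, and stub 2 (y -45) lies between the stop and it. I'll move to the stop's toe side with the gripper shut.

Emit:
move_arm(increments=[18,34,0,0,0,-0.08,0,36,68,0,0,0,-0.16,0,54,102,0,0,0,-0.24,0,72,136,0,0,0,-0.32,0,90,170,0,0,0,-0.387,0])

```text
clock: 1.22
position: [0.2864, -0.4219, 0.2564]
tool_rot: [3.139, -0.114, 0.0]
contact_force: [0.8, 0.3, 0.8]
grip_width: 0.0256
grip_force: 0.0
```

Emit:
move_arm(increments=[18,34,0,0,0,0,0,36,68,0,0,0,0,0,54,102,0,0,0,0,0,72,136,0,0,0,0,0,90,170,0,0,0,0,0])

```text
clock: 1.63
position: [0.3765, -0.2519, 0.2566]
tool_rot: [3.139, -0.108, 0.001]
contact_force: [1.3, -0.9, -0.2]
grip_width: 0.0002
grip_force: 0.0
```

Emit:
move_arm(increments=[18,34,0,0,0,0,0,36,68,0,0,0,0,0,54,102,0,0,0,0,0,72,136,0,0,0,0,0,90,170,0,0,0,0,0])

```text
clock: 2.05
position: [0.4666, -0.0817, 0.2566]
tool_rot: [3.139, -0.107, 0.001]
contact_force: [0.4, -0.3, 0.1]
grip_width: -0.0001
grip_force: 0.0
```

Emit:
move_arm(increments=[18,34,0,0,0,0,0,36,68,0,0,0,0,0,54,102,0,0,0,0,0,72,136,0,0,0,0,0,87,169,0,0,0,0.04,0])

```text
clock: 2.47
position: [0.5541, 0.0876, 0.2566]
tool_rot: [3.141, -0.043, 0.002]
contact_force: [0.4, 0.0, 0.2]
grip_width: -0.0001
grip_force: 0.0
```

Emit:
move_arm(increments=[0,0,-30,0,0,0,0,0,0,-60,0,0,0,0,0,0,-90,0,0,0,0,0,0,-110,0,0,0,0,0,0,-130,0,0,0,0])

```text
clock: 2.88
position: [0.5526, 0.0858, 0.1249]
tool_rot: [-3.141, 0.043, 0.002]
contact_force: [0.8, 0.0, 0.2]
grip_width: 0.0001
grip_force: 0.0
```

```bash
python3 - <<'E'
from h import *
s=readout.get_state(); print(s["position"],s["tool_rot"],s["contact_force"])
im=camera("scene"); cv2.imwrite("pics/s1.png",cv2.resize(im[80:300,150:450,::-1],None,fx=2.6,fy=2.6))
E
```

```text
[0.55255581 0.08583279 0.12485279] [-3.14129055e+00  4.33834504e-02  1.55847318e-03] [0.75250561 0.03596703 0.22094935]
```

View pics/s1.png

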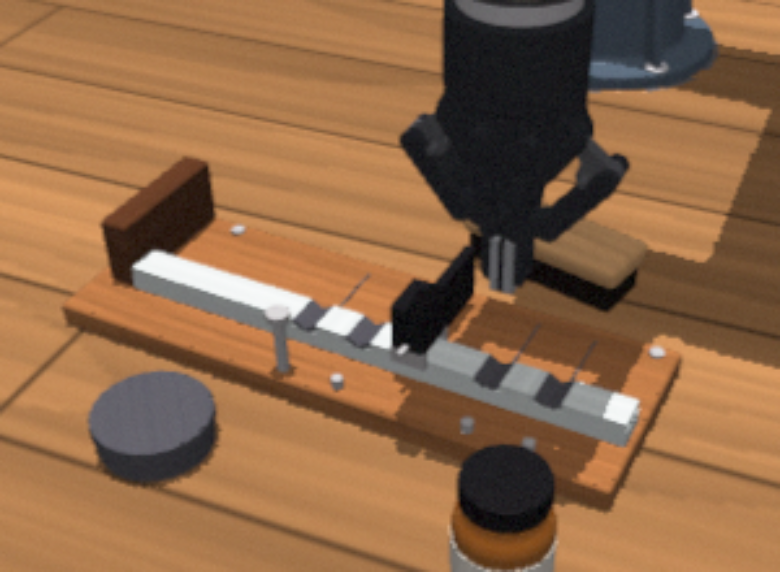

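The picture shows the shut fingers over the rail on the toe side of the stop, and the knuckles are well above the stop and the pin. Next I'll lower the fingertip to about 19 mm above the rail and square up the yaw.

Emit:
move_arm(increments=[0,0,-20,0,0,-0.02,0,0,0,-40,0,0,-0.04,0,0,0,-45,0,0,-0.04,0,0,0,-46,0,0,-0.04,0])

```text
clock: 3.27
position: [0.5523, 0.0855, 0.0796]
tool_rot: [-3.14, 0.106, 0.004]
contact_force: [-0.1, -0.3, -0.3]
grip_width: 0.0001
grip_force: 0.0
```

Emit:
move_arm(increments=[-0.5,-8,0,0,0,0,0,-1,-16,0,0,0,0,0,-1.5,-22,0,0,0,0,0,-1.7,-25,0,0,0,0,0,-1.9,-28,0,0,0,0,0])

```text
clock: 3.68
position: [0.5514, 0.0566, 0.0811]
tool_rot: [3.14, -0.109, 0.002]
contact_force: [0.5, -0.2, -0.1]
grip_width: 0.0001
grip_force: 0.0
```

Emit:
move_arm(increments=[-0.2,-3,0,0,0,0,0,-0.4,-6,0,0,0,0,0,-0.6,-9,0,0,0,0,0,-0.8,-12,0,0,0,0,0])

```text
clock: 4.02
position: [0.5505, 0.0456, 0.0806]
tool_rot: [-3.139, 0.107, -0.001]
contact_force: [0.1, 2.8, 1.9]
grip_width: 0.0
grip_force: 1.3
```

Emit:
move_arm(increments=[-0.3,-4,0,0,0,0,0,-0.6,-8,0,0,0,0,0,-0.9,-12,0,0,0,0,0,-1.2,-16,0,0,0,0,0,-1.4,-20,0,0,0,0,0])

```text
clock: 4.43
position: [0.5488, 0.025, 0.0802]
tool_rot: [3.139, -0.107, 0.0]
contact_force: [1.0, 0.3, -0.8]
grip_width: -0.0
grip_force: 0.2
```

Emit:
move_arm(increments=[-0.1,-2,0,0,0,0,0,-0.3,-4,0,0,0,0,0,-0.4,-6,0,0,0,0,0,-0.5,-8,0,0,0,0,0])

```text
clock: 4.77
position: [0.5479, 0.0173, 0.08]
tool_rot: [-3.139, 0.108, 0.002]
contact_force: [0.9, 4.6, 1.3]
grip_width: 0.0001
grip_force: 2.6
```

```bash
cat > look.py <<'E'
from h import *
import sys
s=readout.get_state(); print(s["position"],s["contact_force"])
im=camera("top"); p=camera_params("top")
t=[0.53033,0.03643,-0.06842]; c,sn=np.cos(t[2]),np.sin(t[2])
for d in nets.look_for("toe_stop","top")[:2]+nets.look_for("stop_index","top")[:2]: print(np.round(d["box"]),round(d["confidence"],2))
im2=camera("scene")
for d in nets.look_for("toe_stop","scene")[:2]: print("sc",np.round(d["box"]),round(d["confidence"],2))
a=cv2.resize(im[165:280,235:475,::-1],None,fx=2.5,fy=2.5); b=cv2.resize(im2[130:250,160:400,::-1],None,fx=2.5,fy=2.5)
cv2.imwrite(f"pics/{sys.argv[1]}.png",np.vstack([a,b]))
E
python3 look.py a1
```

```text
[0.54787351 0.01732365 0.08004671] [0.87564364 4.57928831 1.25353141]
sc [278. 183.  21.  37.] 0.76
```

View pics/a1.png

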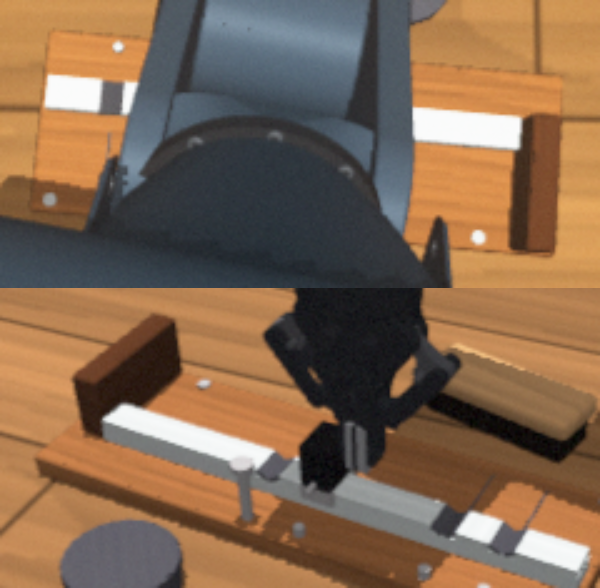

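In the scene view the stop is at notch 2 with the finger against its toe side and the index opposite stub 2. The force has dipped and then risen, so the stop is seated in that notch. The tall pin's notch is still free ahead, so I'll push on out of this one.

Emit:
move_arm(increments=[-0.1,-2,0,0,0,0,0,-0.3,-4,0,0,0,0,0,-0.4,-6,0,0,0,0,0])

```text
clock: 5.27
position: [0.5479, 0.014, 0.0812]
tool_rot: [-3.136, 0.11, -0.0]
contact_force: [-0.9, 15.1, 12.2]
grip_width: 0.0001
grip_force: 7.4
```

Emit:
move_arm(increments=[-0.1,-2,0,0,0,0,0,-0.3,-4,0,0,0,0,0,-0.4,-6,0,0,0,0,0])

```text
clock: 5.52
position: [0.5479, 0.0074, 0.0815]
tool_rot: [-3.138, 0.106, -0.003]
contact_force: [0.5, 3.3, 1.7]
grip_width: -0.0003
grip_force: 1.6
```

Emit:
move_arm(increments=[-0.1,-2,0,0,0,0,0,-0.3,-4,0,0,0,0,0,-0.4,-6,0,0,0,0,0])

```text
clock: 5.77
position: [0.5474, -0.0006, 0.0804]
tool_rot: [3.14, -0.107, 0.001]
contact_force: [0.7, 2.2, 0.8]
grip_width: -0.0002
grip_force: 1.1
```

Emit:
move_arm(increments=[-0.1,-2,0,0,0,0,0,-0.3,-4,0,0,0,0,0,-0.4,-6,0,0,0,0,0])

```text
clock: 6.02
position: [0.5469, -0.007, 0.0802]
tool_rot: [3.14, -0.108, 0.001]
contact_force: [0.8, 2.4, 1.7]
grip_width: -0.0003
grip_force: 1.1
```

Emit:
move_arm(increments=[-0.1,-2,0,0,0,0,0,-0.3,-4,0,0,0,0,0,-0.4,-6,0,0,0,0,0])

```text
clock: 6.27
position: [0.5465, -0.0129, 0.0803]
tool_rot: [3.14, -0.107, 0.001]
contact_force: [0.6, 1.2, -0.7]
grip_width: 0.0001
grip_force: 0.7
```

Emit:
move_arm(increments=[-0.1,-1.5,0,0,0,0,0,-0.2,-3,0,0,0,0,0])

```text
clock: 6.43
position: [0.5457, -0.0159, 0.0801]
tool_rot: [3.139, -0.107, -0.002]
contact_force: [0.1, -0.1, -0.2]
grip_width: -0.0002
grip_force: 0.0
```

The force dropped to zero, as it would on a snap-in. A gentle probe will show whether the stop now resists.

Emit:
move_arm(increments=[-0.1,-1.5,0,0,0,0,0,-0.2,-3,0,0,0,0,0,-0.2,-3,0,0,0,0,0])

```text
clock: 6.68
position: [0.5457, -0.0189, 0.0802]
tool_rot: [3.14, -0.107, -0.001]
contact_force: [-0.3, 0.4, 0.3]
grip_width: 0.0
grip_force: 0.0
```

Emit:
move_arm(increments=[-0.1,-1.5,0,0,0,0,0,-0.2,-3,0,0,0,0,0,-0.2,-3,0,0,0,0,0])

```text
clock: 6.93
position: [0.5457, -0.0218, 0.0803]
tool_rot: [3.14, -0.107, 0.0]
contact_force: [0.3, -0.2, -0.9]
grip_width: 0.0001
grip_force: 0.0
```

Emit:
move_arm(increments=[1,12,0,0,0,0,0,2,24,0,0,0,0,0,2,24,40,0,0,0,0,2,24,80,0,0,0,0,2,24,120,0,0,0,0])

```text
clock: 7.35
position: [0.5467, 0.0044, 0.2004]
tool_rot: [-3.139, 0.105, 0.006]
contact_force: [0.5, -0.6, 0.5]
grip_width: 0.0002
grip_force: 0.0
```

Emit:
move_arm(increments=[0,0,30,0,0,0,0,-17,-35,50,0,0,0,0,-34,-70,50,0,0,0,0,-51,-105,50,0,0,0,0,-68,-140,50,0,0,0,0])

```text
clock: 7.77
position: [0.4793, -0.1371, 0.2512]
tool_rot: [3.139, -0.103, 0.002]
contact_force: [0.6, 0.1, 0.6]
grip_width: 0.0
grip_force: 0.0
```

Emit:
move_arm(increments=[-15,-36,0,0,0,0,0,-30,-72,0,0,0,0,0,-45,-108,0,0,0,0,0,-60,-144,0,0,0,0,0,-75,-180,0,0,0,0,0])

```text
clock: 8.18
position: [0.4044, -0.3177, 0.2504]
tool_rot: [-3.139, 0.105, -0.0]
contact_force: [-0.3, 0.3, -0.2]
grip_width: 0.0001
grip_force: 0.0
```

```bash
python3 look.py b1
```

```text
[ 0.40436225 -0.31768286  0.25038863] [-0.3430459   0.27527302 -0.18915698]
[267. 270.  76.  47.] 0.7
[359. 197.  19.  54.] 0.63
[363. 197.  16.  55.] 0.56
sc [258. 168.  35.  46.] 0.84
```

View pics/b1.png

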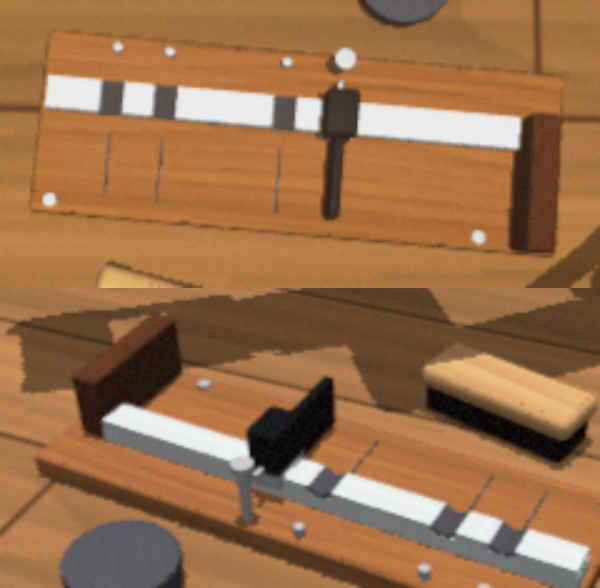

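The stop is over the heel-side notch in both views: the grip top is at about (371,210) in the top picture and the index points at the tall pin. Now I'll check the number, using the first picture as the reference.

```bash
python3 - <<'E'
from h import *
im=camera("top"); p=camera_params("top")
t=[0.53033,0.03643,-0.06842]; c,sn=np.cos(t[2]),np.sin(t[2])
W=lambda x,y,z:[t[0]+c*x-sn*y,t[1]+sn*x+c*y,z]
g=cv2.GaussianBlur(cv2.cvtColor(im,cv2.COLOR_RGB2GRAY),(3,3),0).astype(np.float32)
# rectified profile along gauge y at grip-top height and plate-top height, dark centroid
ys=np.arange(-115,-55,.25)/1e3
for x0,x1,z in((.008,.032,.0715),(-.065,-.03,.0615)):
    pr=np.mean([[cv2.getRectSubPix(g,(1,1),tuple(map(float,proj(p,W(x,y,z)))))[0,0] for y in ys] for x in np.linspace(x0,x1,8)],0)
    m=pr<(pr.min()+np.median(pr))/2; print(z,"dark from",ys[m].min(),"to",ys[m].max(),"mid",ys[m].mean())
# tall-pin head along y
u=nets.look_for("tall_pin","top")[:1]; print(u)
E
```

```text
0.0715 dark from -0.0945 to -0.06875 mid -0.08162499999999999
0.0615 dark from -0.087 to -0.07475 mid -0.080875
[{'box': [368.6, 185.7, 5.6, 6.8], 'confidence': 0.38}]
```

```bash
python3 - <<'E'
from h import *
im=camera("top"); p=camera_params("top")
t=[0.53033,0.03643,-0.06842]; c,sn=np.cos(t[2]),np.sin(t[2])
W=lambda x,y,z:[t[0]+c*x-sn*y,t[1]+sn*x+c*y,z]
g0=cv2.cvtColor(cv2.imread("pics/top0.png"),cv2.COLOR_BGR2GRAY).astype(np.float32)
g1=cv2.cvtColor(im,cv2.COLOR_RGB2GRAY).astype(np.float32)
for nm,g in(("before",g0),("now",g1)):
  for n in(-85,-45,45,85):
    ys=np.arange(n-16,n+16,.25)/1e3
    pr=np.mean([[cv2.getRectSubPix(g,(1,1),tuple(map(float,proj(p,W(x,y,.036)))))[0,0] for y in ys] for x in np.linspace(.012,.028,8)],0)
    m=pr<(pr.min()+pr.max())/2; print(nm,n,ys[m].min(),ys[m].max(),ys[m].mean())
E
```

```text
before -85 -0.092 -0.0755 -0.08375
before -45 -0.052 -0.0355 -0.04375
before 45 0.038 0.0545 0.04625
before 85 0.078 0.0945 0.08625000000000001
now -85 -0.09925 -0.07175 -0.08549999999999999
now -45 -0.052 -0.0355 -0.04375
now 45 0.038 0.0545 0.04625
now 85 0.078 0.0945 0.08625000000000001
```

The notches themselves read +1.25 mm in this fit. Correcting for that and for the visible side face, the stop is at y ≈ -84.5 mm, which is seated in the notch at -85.

```bash
python3 -c "
from plant import bot
print(bot.hand_in())"
```

```text
the job is handed in; nothing more can be done
None
```

The toe stop was pushed along the rail into the notch opposite the tall pin (gauge y = -85 mm), measured at about -84.5 mm after the arm withdrew, and the job was handed in; the jar, tin and brush were not touched.

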